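# Set the vegetable slicer's thickness by its thumbwheel

### The job

Lift the blue dust cap off the vegetable slicer and set it down upright on the floor of the pink tray without dropping it, then roll the slicer's recessed thumbwheel with a fingertip until the red pointer stands level with the green clip, to within 2 mm. The wheel sits on a stiff little spring and runs out of true: keep the push on it under 15 N, about 11 N is right. Leave the pot in the tray and all the other things where they are.

Things in the scene. Friction and masses are not known exactly. Their poses are not given: they have to be found in the camera images.
- slicer: White and teal mandoline slicer standing on a clear catch box, fixed to the table; 110 x 320 mm, 320 along its y. Origin: centre of its underside on the table; z up. Its flat white deck (y from +50 to +160 mm) is 75 mm above the table. The thumbwheel sits in a slot in this deck at x 0, y +90 mm.
- wheel: Black ribbed thumbwheel, 40 mm diameter, 14 mm wide, recessed in the deck's slot; only about 6 mm of its rim shows. Origin: on its axle, at slicer x 0, y +90, z 61 mm (14 mm below the deck). The axle lies along slicer x and is sprung: it sinks straight down 1 mm per 10 N, at most 5 mm, and comes back. Turning takes about 5.5 N along the rim; it stays where it is left. Range 3 rad.
- rim_top (a point): Mean top of the wheel's rim, 81 mm above the table. The rim runs 2 mm out of true: its real top stands anywhere from 79 to 83 mm high and rises or sinks as the wheel turns, to be felt by force. A fingertip drags the rim here by friction only, along slicer y: a light press slips, 11 N grips. Closed fingers drag it some 18 mm in a stroke, then lift for the next. Axes as the slicer's.
- pointer: Small red pointer on a black scale beside the wheel, driven by it along slicer y (and dipping with its axle); it cannot be pushed by hand. Origin: at its middle on the deck, at slicer x +34 mm, y from +72 to +108 mm. Pushing the top of the wheel's rim towards slicer +y moves the pointer towards +y, about 0.6 mm per 1 mm of rim travel; pushing to -y moves it back.
- clip: Small green clip at the outer edge of the scale (slicer x +46 mm), fixed, marking the wanted setting; axes parallel to the slicer's. Origin: at its middle on the deck. At the start the pointer lies 15 to 31 mm to its -y side. The setting is right when both have the same y along the slicer, within 2 mm.
- cap: Loose blue dust cap, an upside-down open box 46 x 52 mm (x, y) and 16 mm high, 55 to 115 g, that stands on the deck over the thumbwheel. On its top a yellow upright grip rib 14 mm thick (its x) x 30 mm long (its y), from 16 to 44 mm above the rim. Origin: centre of its lower rim; z up.
- tray: Open pink tray, fixed, 130 x 200 x 30 mm (x, y, z), walls 4 mm. Origin: centre of its underside; inner floor 4 mm above it. Its +y half is empty; the pot stands in its -y half.
- pot: Small spice pot with a yellow lid, 38 mm diameter, 45 mm tall, standing in the tray. Origin: centre of its foot. To be left alone.
- jar: Glass jar with steel lid, 80 mm diameter, 130 mm tall. Origin: centre of its foot. To be left alone.
- jug: Clear jug, 90 mm diameter, 130 mm tall. Origin: centre of its foot. To be left alone.
- sauce: Amber bottle, 60 mm diameter, 170 mm tall. Origin: centre of its foot. To be left alone.
- spoon: Steel scoop spoon with a wooden handle lying on the table along its x. Origin: at its middle, underside. To be left alone.
- cup: White cup, 72 mm diameter, 80 mm tall. Origin: centre of its foot. To be left alone.
Things that resemble listed ones, but are neither listed nor needed, are in the scene too. What is shaped like the tray but purple or yellow is not meant.

How it is judged:
On the way, in this order (a step that is already met when the one before it is completed fails the run):
1. the cap stands upright on the tray's floor, released (z of cap in the frame of tray below 0.009 m and angle between cap's own z axis and vertical below 0.12 rad and x of cap in the frame of tray between -0.055 and 0.055 m and y of cap in the frame of tray between -0.09 and 0.09 m and contact force between the fingers and cap below 0.1 N and linear speed of cap below 0.03 m/s), for 0.2 s.
2. the pointer is rolled level with the clip (y of pointer in the frame of clip between -0.002 and 0.002 m), for 0.2 s.
At the end, for the whole second after the job is handed in: The cap stands on the tray's floor (its rim within 5 mm of the floor, tilted less than 0.12 rad), the red pointer is within 2 mm of the green clip along the slicer, the wheel and cap are at rest (all of step 2 and z of cap in the frame of tray below 0.009 m and angle between cap's own z axis and vertical below 0.12 rad and x of cap in the frame of tray between -0.055 and 0.055 m and y of cap in the frame of tray between -0.09 and 0.09 m and angular speed of wheel below 0.1 rad/s and linear speed of cap below 0.03 m/s); the robot touches nothing.
It fails at once if the thumbwheel is pushed with more than 15 N (contact force between anything else and wheel above 15 N).
It fails at once if the cap is dropped (falls free faster than 0.6 m/s) (linear speed of cap above 0.6 m/s and contact force between the fingers and cap below 0.1 N).
It fails at once if another thing is moved by more than 30 mm (distance of any of pot, jar, jug, sauce, spoon, cup from where it was at the start of the episode above 0.03 m).
It also fails if it takes over 72 s, if anything falls off the work surface, if the arm or the gripper's body presses on something with over 40 N, if the wrist force passes 120 N, or if a joint passes its speed limit or range.

### The arm

A 6-joint arm with a two-finger parallel gripper is mounted at the origin on the work surface. World frame = base frame: x ahead of the robot, y to its left, z up, the work surface at z = 0. Lengths are in m, angles in rad, forces in N, time in s.
With the tool pointing down it reaches from about 0.275 to 0.75 m from the base axis. Payload 10.2 kg.
Tool frame: the origin (TCP) lies at the very end of the fingers, on their centre line; the grasp point (between the pads) lies 19 mm behind it (robot.grip_point_offset is the distance from the TCP to the grasp point, in m); z points along the fingers, y is the direction in which the jaws open and shut (so a half turn about z gives the same grasp; the last joint's range is limited). The gripper opens to 88 mm and grips with 3 to 60 N. Pads are 18 mm wide; open, the fingers measure 123 mm over their backs; the gripper's body (75 mm by 187 mm) begins 45 mm behind the grasp point.
Start: joints at [1.051, 0.313, 1.498, -0, 1.331, -0.223], TCP at [0.154, 0.502, 0.239] pointing down, gripper open.
Joint ranges: [-2.94, 2.94], [-0.97, 2.17], [0.19, 2.56], [-1.23, 4.37], [0.02, 3.11], [-2.88, 2.88]. Speed limits (rad/s): [2.39, 2.39, 3.01, 3.14, 3.14, 3.14].

### API

Orientations are given as a unit quaternion [w, x, y, z].
In Python, from workcell import robot gives the robot as it stands. The module is installed in compiled form; this text tells all that it offers.
- The arm moves only by the tool move_arm, never from a script. Its argument "plan" is a list of rows, each an object with "dp": the shift along the tool's x, y, z in cm, a list of three; "twist": the turn, a rotation vector about the tool's x, y, z in degrees, a list of three; "gripper": the finger opening in cm, from 0 to 8.81. A call has 1 to 8 rows; each row is the pose to reach, as a shift and turn from the pose commanded when the call began, along the tool's axes at that moment; what a row does not reach only later rows make up. A row lasts 1/8 s, in which the tool goes at most 62.5 mm and 10.7 degrees, less where a joint would pass 70% of its speed; a pose out of reach is approached as far as the arm can. A call with a gripper value outside its range is refused whole. The fingers move at their own pace and stop on an object; "force" is the grip in N (left out, the last holds). Time passes only in rows, so rows that repeat a pose let the fingers close. It gives the time, the measured TCP pose, the force and the opening at its end, in the units of the state.
- robot.sense(): the state, without advancing time (a new reading comes with each control period).
- robot.snapshot(name): name is "scene" or "top" or "wrist"; returns the picture (384x512x3 uint8, red, green, blue); there is no depth.
- robot.calibration(name): a dict with "camera_matrix" (3x3 intrinsics, pixels), "cam_to_world" (4x4, takes a point from camera to world coordinates). Camera axes: x right, y down, z forward; pixel columns grow to the right and rows downward; lengths in m; the calibration is good to about 2 mm. A picture is of the moment at which its call begins: read the wrist's pose just before it. calibration takes no time and is no camera call; for the wrist camera it gives the pose at the moment of the call.
- robot.hand_in(): hands the job in, once; it reports no verdict.
The state is a dict: "time_s": time; "joint_pos": joint angles; "joint_velocities": joint speeds; "joint_efforts": joint torques, N m; "eef_pos": TCP position; "orientation": TCP orientation; "wrist_force": force on the tool from outside, world axes, zero at the start; "wrist_torque": the same for the moment, N m; "grip_width": opening from 0.0 (shut) to 1.0 (fully open).
Only numpy, scipy, OpenCV 4.12 (cv2) and the standard library are available. Lean on these libraries where they do the work, as an engineer would, in place of code of your own. Each camera call takes 0.05 s, during which the arm holds its last target. There are 200 camera calls.

## Working session

There is one attempt and no reset: what is moved stays moved. The work goes in short steps, Python scripts to look and compute and a tool call to move; the robot and the scene stay as the last step left them, time stands still between calls to the robot, and variables do not carry over. Pictures are saved under pics/ and viewed, about 8 in all and at most 12, crops included, and the job is handed in when it is done.

Besides the shell and the picture viewer there is one more tool, called after "Request:" as name([rows], argument=value, ...), one row to a line, values as JSON. move_arm: Moves the arm, as the interface text tells. Its arguments: {"type":"object","properties":{"plan":{"type":"array"},"force":{"type":"number"}},"required":["plan"]}

```bash
mkdir -p pics; cat > h.py <<'E'
import numpy as np, cv2
from workcell import robot
def snap(n,f):
    C=robot.calibration(n); im=robot.snapshot(n); cv2.imwrite('pics/'+f,im[:,:,::-1]); return im,C
def ray(C,u,v,z):
    K=np.array(C['camera_matrix']);T=np.array(C['cam_to_world'])
    d=T[:3,:3]@np.linalg.inv(K)@[u,v,1]; o=T[:3,3]; return o+d*(z-o[2])/d[2]
def proj(C,p):
    K=np.array(C['camera_matrix']);T=np.array(C['cam_to_world'])
    q=K@(T[:3,:3].T@(np.array(p)-T[:3,3])); return q[:2]/q[2]
E
python3 - <<'E'
from h import *
a,C=snap('top','t.png'); b,D=snap('scene','s.png')
import cv2
cv2.imwrite('pics/ts.png',cv2.resize(np.vstack([a,b])[:,:,::-1],None,fx=.78,fy=.78))
cv2.imwrite('pics/t1.png',cv2.resize(a[:,:,::-1],(800,600)))
cv2.imwrite('pics/s1.png',cv2.resize(b[:,:,::-1],(800,600)))
print(C,D,robot.sense())
E
```

```text
{'camera_matrix': array([[405.071492  ,   0.        , 256.58913251],
       [  0.        , 405.071492  , 188.73606519],
       [  0.        ,   0.        ,   1.        ]]), 'cam_to_world': array([[ 0.02831483, -0.98413928,  0.17512326,  0.29329208],
       [-0.99959541, -0.02834959,  0.00230368,  0.03528069],
       [ 0.00269753, -0.17511764, -0.98454382,  1.45505641],
       [ 0.        ,  0.        ,  0.        ,  1.        ]])} {'camera_matrix': array([[451.84967353,   0.        , 259.37499399],
       [  0.        , 451.84967353, 186.15322112],
       [  0.        ,   0.        ,   1.        ]]), 'cam_to_world': array([[-0.36919961,  0.77672701, -0.5102811 ,  1.25074108],
       [ 0.92929242,  0.30242979, -0.21201846,  0.33262632],
       [-0.01035625, -0.55247749, -0.83346348,  1.20659702],
       [ 0.        ,  0.        ,  0.        ,  1.        ]])} {'time_s': 0.1, 'joint_pos': array([ 1.05063325e+00,  3.13382123e-01,  1.49831965e+00, -3.36751333e-05,
        1.33097789e+00, -2.23409682e-01]), 'joint_velocities': array([-0.00109207, -0.00153095, -0.00291041,  0.00044713, -0.00079845,
       -0.00087533]), 'joint_efforts': array([ 1.57954335e-03, -4.02811861e+01, -2.52639949e+01,  6.95043756e-02,
        3.42771190e-02, -6.75977640e-05]), 'eef_pos': array([0.15343998, 0.50186468, 0.23824   ]), 'orientation': array([-1.82208515e-04,  1.47828877e-01,  9.89012804e-01, -5.12313774e-04]), 'wrist_force': array([-0.12443833,  0.03523934,  0.40190958]), 'wrist_torque': array([-0.03210651,  0.02248902,  0.0342564 ]), 'grip_width': 1.003783507723874}
```

View pics/t1.png

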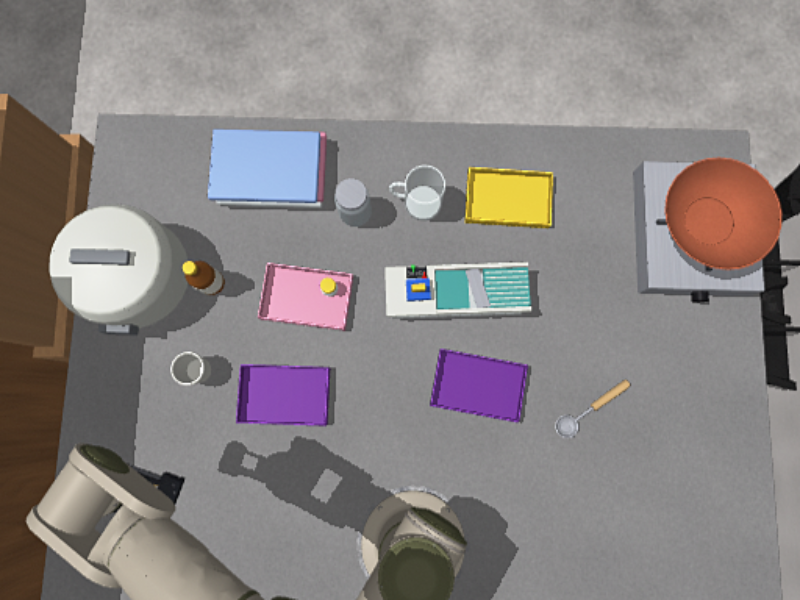

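View pics/s1.png

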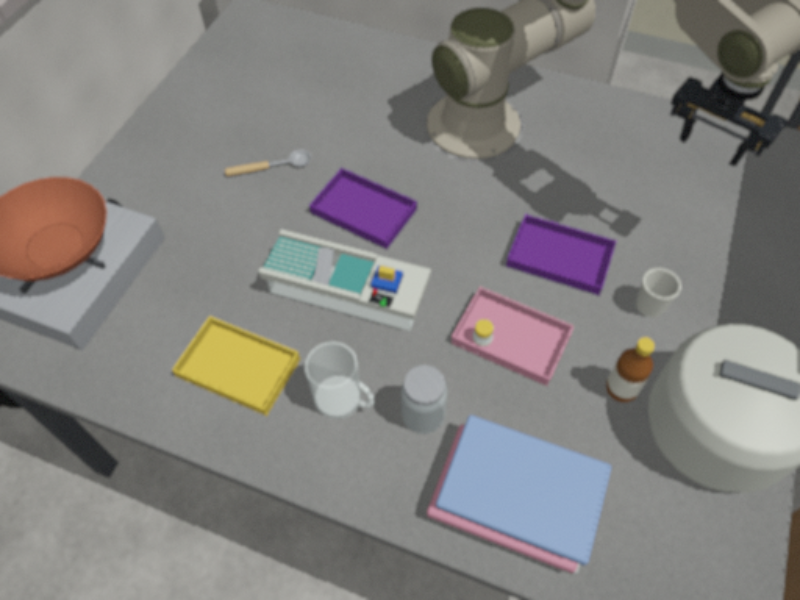

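The top view shows the slicer (cap at about (418,288), its +y end to the left), the pink tray at (306,296) with the pot at its right, and the purple and yellow decoys. In the scene view the cap is at (386,278) and the red and green marks at (380,298).

```bash
python3 - <<'E'
from h import *
s=robot.sense()
a=cv2.imread('pics/t.png'); C=robot.calibration('top'); W=robot.calibration('wrist')
h=cv2.cvtColor(a,cv2.COLOR_BGR2HSV)
def blob(lo,hi,box):
    m=cv2.inRange(h,lo,hi); k=np.zeros_like(m); x0,y0,x1,y1=box; k[y0:y1,x0:x1]=m[y0:y1,x0:x1]
    n,l,st,ce=cv2.connectedComponentsWithStats(k); i=1+np.argmax(st[1:,4]); return (l==i).astype(np.uint8),ce[i],st[i]
def rect(m,z):
    c=max(cv2.findContours(m,0,1)[0],key=cv2.contourArea)
    P=np.array([ray(C,u,v,z)[:2] for u,v in c[:,0]],np.float32)
    return cv2.minAreaRect(P)
print('rib',rect(blob((20,80,80),(35,255,255),(250,170,290,195))[0],.119))
print('cap',rect(blob((105,120,80),(125,255,255),(250,170,290,200))[0],.09))
print('tray',rect(blob((160,40,80),(179,255,255),(150,160,235,215))[0],.03), rect(blob((160,40,80),(179,255,255),(150,160,235,215))[0],.02))
print('pot',rect(blob((20,80,80),(35,255,255),(195,170,225,195))[0],.045))
m=cv2.inRange(h,(0,0,190),(180,60,255));k=np.zeros_like(m);k[160:212,240:345]=m[160:212,240:345]
print('slicer',rect(k,.075))
for n,z,b in(('red',.075,((0,150,80),(8,255,255))),('green',.075,((50,120,50),(75,255,255)))):
    mm,c,st=blob(*b,(255,165,280,185)); print(n,ray(C,*c,z),st)
R=W['cam_to_world'];q=s['orientation']
from scipy.spatial.transform import Rotation as Ro
T=Ro.from_quat([q[1],q[2],q[3],q[0]]).as_matrix()
print(T); print('cam in tool',T.T@(R[:3,3]-s['eef_pos']),'\n',T.T@R[:3,:3],W['camera_matrix'])
E
```

```text
rib ((0.5481020212173462, 0.00249619223177433), (0.01689896732568741, 0.03040638379752636), 9.927867889404297)
cap ((0.5508949756622314, 0.0027066655457019806), (0.047981373965740204, 0.05215001106262207), 6.914731502532959)
tray ((0.5392134189605713, 0.25766831636428833), (0.2029312252998352, 0.1332249641418457), 84.01692962646484) ((0.5409390330314636, 0.2592288553714752), (0.20435522496700287, 0.13415980339050293), 84.01693725585938)
pot ((0.5617996454238892, 0.20606184005737305), (0.032747525721788406, 0.03191803768277168), 2.6770401000976562)
slicer ((0.5523641109466553, -0.08665484189987183), (0.105708047747612, 0.31781718134880066), 1.657033920288086)
red [ 0.58521239 -0.01034801  0.075     ] [270 174   3   4   6]
green [0.60231539 0.01445208 0.075     ] [263 170   3   4   8]
[[-9.56293180e-01  2.92409118e-01 -5.11882649e-04]
 [ 2.92409492e-01  9.56292721e-01 -9.59498404e-04]
 [ 2.08943569e-04 -1.06724112e-03 -9.99999409e-01]]
cam in tool [ 0.08337087 -0.00101314 -0.14618998] 
 [[-2.40103496e-05 -9.47938696e-01 -3.18452866e-01]
 [ 9.99999999e-01 -3.01054037e-05  1.42178891e-05]
 [-2.30648394e-05 -3.18452865e-01  9.47938696e-01]] [[276.77573902   0.         255.12698451]
 [  0.         276.77573902 195.30721904]
 [  0.           0.           1.        ]]
```

Request:
move_arm([
  {"dp": [-52.3,-36.2,0],"twist": [0,0,65],"gripper": 4},
  {"dp": [-52.3,-36.2,0],"twist": [0,0,65],"gripper": 4},
  {"dp": [-52.3,-36.2,0],"twist": [0,0,65],"gripper": 4},
  {"dp": [-52.3,-36.2,0],"twist": [0,0,65],"gripper": 4},
  {"dp": [-52.3,-36.2,0],"twist": [0,0,65],"gripper": 4},
  {"dp": [-52.3,-36.2,0],"twist": [0,0,65],"gripper": 4},
  {"dp": [-52.3,-36.2,0],"twist": [0,0,65],"gripper": 4},
  {"dp": [-52.3,-36.2,0],"twist": [0,0,65],"gripper": 4},
])

```text
time_s: 1.1
eef_pos: [0.4644, 0.1078, 0.2386]
orientation: [-0.0, 0.656, 0.755, 0.0]
wrist_force: [0.6, 1.1, -0.3]
grip_width: 0.453
```

Request:
move_arm([
  {"dp": [-6,3.5,0],"twist": [0,0,0],"gripper": 4},
  {"dp": [-10.5,6.2,0],"twist": [0,0,0],"gripper": 4},
  {"dp": [-10.5,6.2,0],"twist": [0,0,0],"gripper": 4},
  {"dp": [-10.5,6.2,0],"twist": [0,0,0],"gripper": 4},
])

```text
time_s: 1.6
eef_pos: [0.5391, 0.0147, 0.2384]
orientation: [-0.001, 0.656, 0.755, -0.0]
wrist_force: [-0.3, -0.6, 0.3]
grip_width: 0.456
```

```bash
python3 - <<'E'
from h import *
print(robot.sense()['eef_pos'])
a,C=snap('wrist','w1.png'); np.save('w1.npy',C['cam_to_world'])
cv2.imwrite('pics/w1b.png',cv2.resize(a[:,:,::-1],(800,600)))
E
```

```text
[0.53905352 0.01470796 0.23836748]
```

View pics/w1b.png

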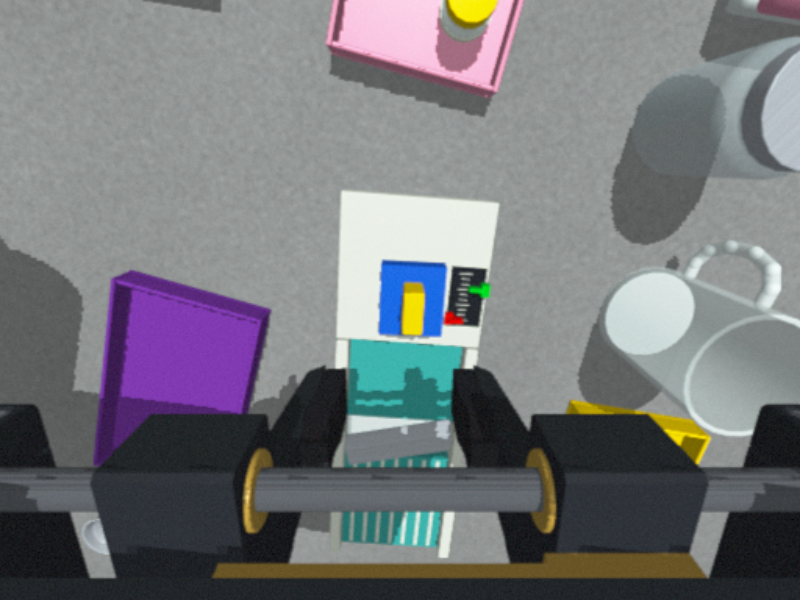

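The wrist view shows the cap (413,298), rib (413,308), red pointer (453,319), green clip (482,291) and the pot in the tray at the top. I'll measure these.

```bash
cat >> h.py <<'E'
def cc(im,lo,hi,box):
    h=cv2.cvtColor(im,cv2.COLOR_BGR2HSV); m=cv2.inRange(h,lo,hi); k=np.zeros_like(m); x0,y0,x1,y1=box; k[y0:y1,x0:x1]=m[y0:y1,x0:x1]
    n,l,st,ce=cv2.connectedComponentsWithStats(k); i=1+np.argmax(st[1:,4]); return (l==i).astype(np.uint8),ce[i],st[i]
def rect(C,m,z):
    c=max(cv2.findContours(m,0,1)[0],key=cv2.contourArea)
    return cv2.minAreaRect(np.array([ray(C,u,v,z)[:2] for u,v in c[:,0]],np.float32))
E
python3 - <<'E'
from h import *
a=cv2.imread('pics/w1.png');C=robot.calibration('wrist')
C=dict(C,cam_to_world=np.load('w1.npy'))
h=cv2.cvtColor(a,cv2.COLOR_BGR2HSV)
rib,c,st=cc(a,(22,100,180),(35,255,255),(240,160,290,220)); print('ribtop',st,rect(C,rib,.119))
b,c,st=cc(a,(105,120,80),(125,255,255),(235,160,295,220)); print('cap',st,rect(C,cv2.morphologyEx(b|rib,3,np.ones((5,5))),.091))
w,c,st=cc(a,(0,0,200),(180,50,255),(210,110,330,216)); print('deck',st,rect(C,w,.075))
for n,lo,hi in(('red',(0,150,80),(8,255,255)),('red2',(172,150,80),(179,255,255)),('green',(50,120,50),(75,255,255))):
    try:
        mm,c,st=cc(a,lo,hi,(270,160,330,215)); print(n,c,ray(C,*c,.075),st)
    except Exception as e: print(n,e)
print(ray(C,340/1.5625,191/1.5625,.075),ray(C,498/1.5625,202/1.5625,.075),ray(C,336/1.5625,340/1.5625,.075))
print(np.array([h[int(v),265] for v in range(178,218,3)]).tolist())
E
```

```text
ribtop [258 181  14  34 404] ((0.5484663248062134, 0.006514883600175381), (0.013054733164608479, 0.0353533998131752), 5.134722709655762)
cap [ 243  167   43   48 1413] ((0.5489205121994019, 0.004648804664611816), (0.04549437016248703, 0.054638657718896866), 6.243800163269043)
deck [ 215  122  104   94 5615] ((0.5481840968132019, 0.01992706209421158), (0.11073527485132217, 0.10984405875205994), 3.628366470336914)
red [289.52857143 203.92857143] [ 0.5833209 -0.0117873  0.075    ] [285 200  12   8  70]
red2 [288.5  199.25] [ 0.58106092 -0.00613744  0.075     ] [287 199   4   2   4]
green [307.31481481 185.2962963 ] [0.59972242 0.01388787 0.075     ] [299 180  15  11 108]
[0.48931474 0.07027924 0.075     ] [0.59941029 0.07822108 0.075     ] [ 0.49704261 -0.04175908  0.075     ]
[[108, 220, 233], [24, 169, 180], [26, 255, 188], [26, 255, 224], [28, 255, 245], [28, 255, 244], [28, 255, 245], [28, 255, 244], [28, 255, 245], [28, 255, 243], [28, 255, 244], [28, 255, 243], [25, 132, 178], [47, 8, 238]]
```

Request:
move_arm([
  {"dp": [-1.15,0.85,3],"twist": [0,0,2.5],"gripper": 4},
  {"dp": [-1.15,0.85,7],"twist": [0,0,2.5],"gripper": 4},
  {"dp": [-1.15,0.85,11],"twist": [0,0,2.5],"gripper": 4},
  {"dp": [-1.15,0.85,13.5],"twist": [0,0,2.5],"gripper": 4},
  {"dp": [-1.15,0.85,14.3],"twist": [0,0,2.5],"gripper": 4},
  {"dp": [-1.15,0.85,14.3],"twist": [0,0,2.5],"gripper": 4},
], force=15)

```text
time_s: 2.4
eef_pos: [0.5495, 0.0047, 0.0963]
orientation: [0.0, 0.672, 0.741, 0.0]
wrist_force: [0.4, -0.6, 0.6]
grip_width: 0.45
```

Request:
move_arm([
  {"dp": [0,0,0],"twist": [0,0,0],"gripper": 0.5},
  {"dp": [0,0,0],"twist": [0,0,0],"gripper": 0.5},
  {"dp": [0,0,0],"twist": [0,0,0],"gripper": 0.5},
  {"dp": [0,0,0],"twist": [0,0,0],"gripper": 0.5},
  {"dp": [0,0,0],"twist": [0,0,0],"gripper": 0.5},
  {"dp": [0,0,0],"twist": [0,0,0],"gripper": 0.5},
], force=15)

```text
time_s: 3.15
eef_pos: [0.5497, 0.0041, 0.0962]
orientation: [0.0, 0.672, 0.74, 0.0]
wrist_force: [-3.0, 0.9, 4.7]
grip_width: 0.155
```

Request:
move_arm([
  {"dp": [0,0,-1],"twist": [0,0,0],"gripper": 0.5},
  {"dp": [0,0,-4],"twist": [0,0,0],"gripper": 0.5},
  {"dp": [0,0,-8],"twist": [0,0,0],"gripper": 0.5},
  {"dp": [4,0.3,-10],"twist": [0,0,2],"gripper": 0.5},
  {"dp": [8,0.7,-10],"twist": [0,0,4],"gripper": 0.5},
  {"dp": [12,1,-10],"twist": [0,0,6],"gripper": 0.5},
  {"dp": [16,1.3,-10],"twist": [0,0,8],"gripper": 0.5},
  {"dp": [16,1.3,-10],"twist": [0,0,8],"gripper": 0.5},
], force=20)

```text
time_s: 4.15
eef_pos: [0.5467, 0.1667, 0.1959]
orientation: [-0.0, 0.721, 0.693, 0.0]
wrist_force: [-0.6, 0.4, -1.0]
grip_width: 0.157
```

```bash
python3 - <<'E'
from h import *
s=robot.sense();print(s['eef_pos'],s['orientation'],s['grip_width'])
a,C=snap('wrist','w2.png')
cv2.imwrite('pics/w2b.png',cv2.resize(a[:,:,::-1],(800,600)))
b=a[:,:,::-1].copy()
m,c,st=cc(b,(160,40,80),(179,255,255),(0,0,512,230)); r=rect(C,m,.03); print('tray',st,r,cv2.boxPoints(r))
print('cam',C['cam_to_world'][:3,3])
E
```

```text
[0.54666049 0.16665212 0.19588295] [-9.47456650e-05  7.21302486e-01  6.92620180e-01  2.22148524e-05] 0.15696831268610295
tray [  181     0   136   187 21666] ((0.5375364422798157, 0.25288650393486023), (0.18812821805477142, 0.1302756667137146), 84.00715637207031) [[0.4629339 0.1661371]
 [0.5924976 0.1525358]
 [0.612139  0.3396359]
 [0.4825753 0.3532372]]
cam [0.54931127 0.24864987 0.34209283]
```

View pics/w2b.png

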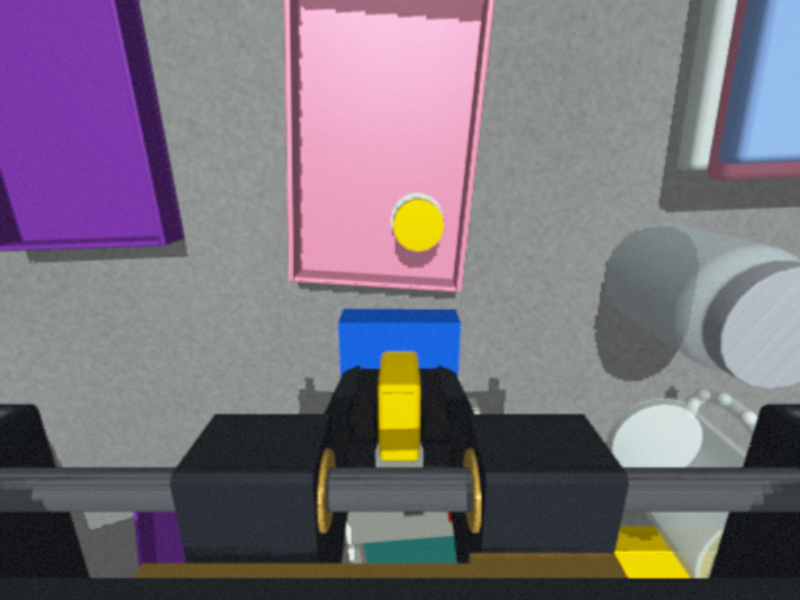

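Request:
move_arm([
  {"dp": [4.5,-0.3,0],"twist": [0,0,1],"gripper": 0.5},
  {"dp": [9,-0.6,0],"twist": [0,0,2.5],"gripper": 0.5},
  {"dp": [13.65,-0.95,0],"twist": [0,0,3.7],"gripper": 0.5},
  {"dp": [13.65,-0.95,4],"twist": [0,0,3.7],"gripper": 0.5},
  {"dp": [13.65,-0.95,8],"twist": [0,0,3.7],"gripper": 0.5},
  {"dp": [13.65,-0.95,12],"twist": [0,0,3.7],"gripper": 0.5},
  {"dp": [13.65,-0.95,15],"twist": [0,0,3.7],"gripper": 0.5},
  {"dp": [13.65,-0.95,16.5],"twist": [0,0,3.7],"gripper": 0.5},
])

```text
time_s: 5.2
eef_pos: [0.5435, 0.3, 0.0293]
orientation: [-0.0, 0.745, 0.667, -0.001]
wrist_force: [-0.2, -0.2, -0.1]
grip_width: 0.152
```

Request:
move_arm([
  {"dp": [0,0,0.3],"twist": [0,0,0],"gripper": 0.5},
  {"dp": [0,0,0.4],"twist": [0,0,0],"gripper": 0.5},
  {"dp": [0,0,0.4],"twist": [0,0,0],"gripper": 0.5},
])

```text
time_s: 5.58
eef_pos: [0.5441, 0.3015, 0.0277]
orientation: [0.0, 0.744, 0.668, 0.001]
wrist_force: [-0.6, 0.6, -1.0]
grip_width: 0.159
```

Request:
move_arm([
  {"dp": [0,0,0.05],"twist": [0,0,0],"gripper": 0.5},
  {"dp": [0,0,0.1],"twist": [0,0,0],"gripper": 0.5},
  {"dp": [0,0,0.15],"twist": [0,0,0],"gripper": 0.5},
  {"dp": [0,0,0.15],"twist": [0,0,0],"gripper": 0.5},
])

```text
time_s: 6.08
eef_pos: [0.5436, 0.3015, 0.0252]
orientation: [-0.0, 0.744, 0.668, 0.0]
wrist_force: [0.8, -0.5, -0.5]
grip_width: 0.159
```

Request:
move_arm([
  {"dp": [0,0,0.03],"twist": [0,0,0],"gripper": 0.5},
  {"dp": [0,0,0.06],"twist": [0,0,0],"gripper": 0.5},
  {"dp": [0,0,0.06],"twist": [0,0,0],"gripper": 0.5},
])

```text
time_s: 6.45
eef_pos: [0.5436, 0.3015, 0.0252]
orientation: [0.0, 0.744, 0.668, 0.0]
wrist_force: [-2.3, -0.3, 5.9]
grip_width: 0.155
```

Request:
move_arm([
  {"dp": [0,0,0],"twist": [0,0,0],"gripper": 2.2},
  {"dp": [0,0,0],"twist": [0,0,0],"gripper": 3},
  {"dp": [0,0,0],"twist": [0,0,0],"gripper": 3},
  {"dp": [0,0,0],"twist": [0,0,0],"gripper": 3},
  {"dp": [0,0,-2],"twist": [0,0,0],"gripper": 3},
  {"dp": [0,0,-7],"twist": [0,0,0],"gripper": 3},
  {"dp": [0,0,-12],"twist": [0,0,0],"gripper": 3},
  {"dp": [0,0,-17],"twist": [0,0,0],"gripper": 3},
])

```text
time_s: 7.45
eef_pos: [0.5434, 0.3014, 0.1979]
orientation: [0.0, 0.744, 0.668, 0.001]
wrist_force: [0.8, -0.8, 0.3]
grip_width: 0.341
```

```bash
python3 - <<'E'
from h import *
s=robot.sense();print(s['eef_pos'],s['orientation'],s['grip_width'])
a,C=snap('wrist','w3.png'); b,D=snap('scene','s3.png')
v=np.hstack([a[:300,:400],b[100:300,200:400].repeat(1,0)][:1])
c=cv2.resize(b[130:280,250:400],(300,300)); cv2.imwrite('pics/v3.png',np.hstack([v,c])[:,:,::-1])
m,c,st=cc(a[:,:,::-1].copy(),(105,120,80),(125,255,255),(150,60,340,300)); print(st,rect(C,m,.02))
E
```

```text
[0.54343883 0.30138162 0.19794438] [3.29930688e-04 7.44333251e-01 6.67807854e-01 7.56331378e-04] 0.3409735537470004
[ 236  154   39   44 1205] ((0.5427994132041931, 0.2993803918361664), (0.053462833166122437, 0.04532892256975174), 83.7570571899414)
```

View pics/v3.png

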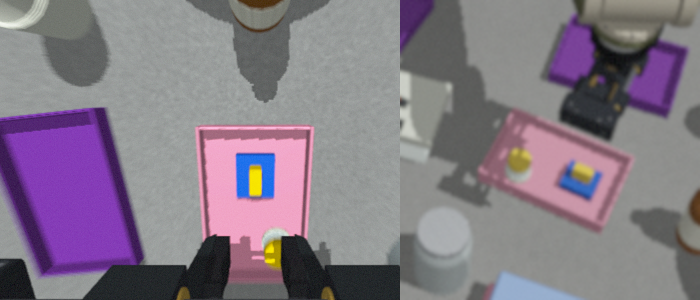

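The cap stands upright in the empty half of the tray, clear of the walls and the pot (cap at (255,176) in the wrist half). Next I'll move back over the wheel with the fingers closed.

Request:
move_arm([
  {"dp": [-5,0.7,0],"twist": [0,0,-2],"gripper": 0},
  {"dp": [-10,1.4,0],"twist": [0,0,-4],"gripper": 0},
  {"dp": [-15,2.0,0],"twist": [0,0,-6],"gripper": 0},
  {"dp": [-20,2.7,0],"twist": [0,0,-8],"gripper": 0},
  {"dp": [-25,3.4,0],"twist": [0,0,-10.2],"gripper": 0},
  {"dp": [-29.45,3.8,2],"twist": [0,0,-10.2],"gripper": 0},
  {"dp": [-29.45,3.8,4],"twist": [0,0,-10.2],"gripper": 0},
  {"dp": [-29.45,3.8,4],"twist": [0,0,-10.2],"gripper": 0},
], force=20)

```text
time_s: 8.55
eef_pos: [0.5488, 0.0043, 0.154]
orientation: [-0.001, 0.682, 0.731, -0.001]
wrist_force: [-0.3, 0.2, 1.1]
grip_width: 0.006
```

```bash
python3 - <<'E'
from h import *
s=robot.sense();print(s['eef_pos'],s['orientation'],s['grip_width'])
a,C=snap('wrist','w4.png'); np.save('w4.npy',C['cam_to_world'])
cv2.imwrite('pics/w4b.png',cv2.resize(a[80:305,106:406,::-1],(800,600)))
E
```

```text
[0.54880708 0.00434223 0.15395921] [-1.04116982e-03  6.82301491e-01  7.31069904e-01 -6.21336278e-04] 0.006042872476784306
```

View pics/w4b.png

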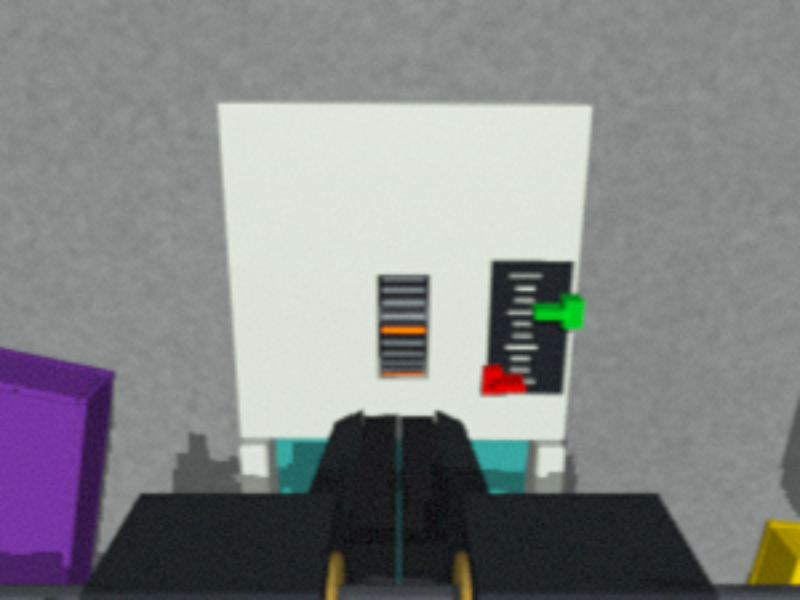

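The closed fingers sit above the slicer, square to it. The wheel slot is at (403,327), the red pointer at (500,380) and the green clip at (560,312), all in the crop. I'll work out these positions in the slicer frame.

```bash
cat >> h.py <<'E'
th=np.radians(4.0); SX=np.array([np.cos(th),np.sin(th)]); SY=np.array([-np.sin(th),np.cos(th)])
def sf(p,o=(.5493,.0044)): d=np.asarray(p)[:2]-o; return np.round([1e3*d@SX,1e3*d@SY],2)   # mm, rel. to wheel
def marks(C,im):
    r={}
    for n,lo,hi in(('red',(0,150,80),(8,255,255)),('green',(50,120,50),(75,255,255))):
        m,c,st=cc(im,lo,hi,(256,80,340,330)); ys=np.nonzero(m)[0]
        r[n]=(sf(ray(C,*c,.078)),sf(ray(C,c[0],ys.min(),.078))[1],sf(ray(C,c[0],ys.max()+1,.078))[1],int(st[4]))
    return r
E
python3 - <<'E'
from h import *
a=cv2.imread('pics/w4.png'); C=dict(robot.calibration('wrist'),cam_to_world=np.load('w4.npy'))
P=lambda u,v,z=.075: ray(C,106+u/2.667,80+v/2.667,z)
L,R,B=P(219,103),P(592,105),P(240,438); print(np.degrees(np.arctan2(*(R-L)[[1,0]])), np.degrees(np.arctan2(-(L-B)[0],(L-B)[1])),np.linalg.norm(R-L),np.linalg.norm(L-B))
print('end mid',sf((L+R)/2),'slot',sf(P(403,275)),sf(P(403,378)),sf(P(380,327)),sf(P(428,327)))
print(marks(C,a)); print('tcp',sf(robot.sense()['eef_pos']))
E
```

```text
3.663916172342272 3.272580801099211 0.10986730466675544 0.11061209332219774
end mid [ 1.01 69.87] slot [ 0.35 17.53] [  0.4  -18.05] [-7.09 -0.01] [ 8.49 -0.02]
{'red': (array([ 32.12, -17.49]), np.float64(-11.3), np.float64(-22.73), 136), 'green': (array([50.29,  6.69]), np.float64(12.35), np.float64(-0.19), 197)}
tcp [0.14 0.25]
```

Request:
move_arm([
  {"dp": [-0.7,0.04,2],"twist": [0,0,0],"gripper": 0},
  {"dp": [-0.7,0.04,5],"twist": [0,0,0],"gripper": 0},
  {"dp": [-0.7,0.04,6.5],"twist": [0,0,0],"gripper": 0},
  {"dp": [-0.7,0.04,6.8],"twist": [0,0,0],"gripper": 0},
  {"dp": [-0.7,0.04,6.9],"twist": [0,0,0],"gripper": 0},
  {"dp": [-0.7,0.04,6.9],"twist": [0,0,0],"gripper": 0},
])

```text
time_s: 9.35
eef_pos: [0.5509, -0.0024, 0.0865]
orientation: [0.001, 0.682, 0.731, 0.0]
wrist_force: [0.5, -0.3, -0.9]
grip_width: 0.004
```

```bash
cat > m.py <<'E'
from h import *
import sys
s=robot.sense(); print(s['time_s'],'z',round(s['eef_pos'][2]*1e3,2),'tcp',sf(s['eef_pos']),'F',s['wrist_force'].round(2))
im,C=snap('wrist','m.png'); s=robot.sense(); print('F2',s['wrist_force'].round(2))
try: print(marks(C,im[:,:,::-1].copy()))
except Exception as e: print(e)
E
python3 m.py
```

```text
9.35 z 86.49 tcp [ 1.09 -6.92] F [ 0.55 -0.26 -0.88]
F2 [ 0.11  0.52 -0.6 ]
{'red': (array([ 32.29, -17.87]), np.float64(-11.68), np.float64(-23.28), 280), 'green': (array([46.93,  6.74]), np.float64(12.72), np.float64(-0.57), 214)}
```

Request:
move_arm([
  {"dp": [0,-0.05,0.15],"twist": [0,0,0],"gripper": 0},
  {"dp": [0,-0.05,0.25],"twist": [0,0,0],"gripper": 0},
  {"dp": [0,-0.05,0.25],"twist": [0,0,0],"gripper": 0},
])

```text
time_s: 9.78
eef_pos: [0.55, -0.0025, 0.0832]
orientation: [0.0, 0.682, 0.731, 0.0]
wrist_force: [-0.8, -0.4, 1.0]
grip_width: 0.005
```

Request:
move_arm([
  {"dp": [0,0,0.05],"twist": [0,0,0],"gripper": 0},
  {"dp": [0,0,0.1],"twist": [0,0,0],"gripper": 0},
  {"dp": [0,0,0.1],"twist": [0,0,0],"gripper": 0},
])

```text
time_s: 10.15
eef_pos: [0.55, -0.0025, 0.0826]
orientation: [0.0, 0.682, 0.731, 0.0]
wrist_force: [-2.1, -0.1, 6.2]
grip_width: 0.006
```

Request:
move_arm([
  {"dp": [0,0,0.05],"twist": [0,0,0],"gripper": 0},
  {"dp": [0,0,0.05],"twist": [0,0,0],"gripper": 0},
])

```text
time_s: 10.4
eef_pos: [0.5501, -0.0025, 0.0823]
orientation: [0.0, 0.682, 0.731, 0.0]
wrist_force: [-2.7, 1.1, 7.7]
grip_width: 0.006
```

Request:
move_arm([
  {"dp": [0,0,0.05],"twist": [0,0,0],"gripper": 0},
  {"dp": [0,0,0.05],"twist": [0,0,0],"gripper": 0},
])

```text
time_s: 10.65
eef_pos: [0.5501, -0.0025, 0.0821]
orientation: [0.0, 0.682, 0.731, 0.0]
wrist_force: [-3.3, 0.9, 10.0]
grip_width: 0.0
```

```bash
python3 m.py
```

```text
10.65 z 82.05 tcp [ 0.33 -6.93] F [-3.34  0.86  9.97]
F2 [-4.45 -0.19  9.92]
{'red': (array([ 31.91, -16.76]), np.float64(-11.28), np.float64(-21.19), 239), 'green': (array([45.38,  6.73]), np.float64(12.61), np.float64(2.25), 181)}
```

Request:
move_arm([
  {"dp": [0.1,-0.05,0],"twist": [0,0,0],"gripper": 0},
  {"dp": [0.2,-0.05,0],"twist": [0,0,0],"gripper": 0},
  {"dp": [0.3,-0.05,0],"twist": [0,0,0],"gripper": 0},
  {"dp": [0.4,-0.05,0],"twist": [0,0,0],"gripper": 0},
  {"dp": [0.4,-0.05,0],"twist": [0,0,0],"gripper": 0},
])

```text
time_s: 11.32
eef_pos: [0.5498, 0.0006, 0.0822]
orientation: [0.001, 0.682, 0.731, 0.0]
wrist_force: [-2.5, -5.1, 9.3]
grip_width: 0.007
```

```bash
python3 m.py
```

```text
11.325 z 82.21 tcp [ 0.27 -3.84] F [-2.51 -5.07  9.33]
F2 [-1.59 -3.74  8.64]
{'red': (array([ 31.29, -14.27]), np.float64(-9.72), np.float64(-18.26), 189), 'green': (array([45.56,  6.69]), np.float64(12.41), np.float64(1.91), 174)}
```

Request:
move_arm([
  {"dp": [0.1,0,0.04],"twist": [0,0,0],"gripper": 0},
  {"dp": [0.2,0,0.04],"twist": [0,0,0],"gripper": 0},
  {"dp": [0.3,0,0.04],"twist": [0,0,0],"gripper": 0},
  {"dp": [0.4,0,0.04],"twist": [0,0,0],"gripper": 0},
  {"dp": [0.4,0,0.04],"twist": [0,0,0],"gripper": 0},
])

```text
time_s: 12.0
eef_pos: [0.5496, 0.0046, 0.0819]
orientation: [0.001, 0.682, 0.731, 0.0]
wrist_force: [-1.7, -4.1, 10.1]
grip_width: 0.009
```

```bash
python3 m.py
```

```text
12.0 z 81.94 tcp [0.31 0.16] F [-1.73 -4.09 10.11]
F2 [-1.74 -4.57 10.38]
{'red': (array([ 30.89, -10.95]), np.float64(-6.96), np.float64(-14.08), 130), 'green': (array([45.88,  6.68]), np.float64(13.3), np.float64(0.64), 198)}
```

Rolling well and forces are steady. I'll continue in similar steps.

Request:
move_arm([
  {"dp": [0.1,0,0.01],"twist": [0,0,0],"gripper": 0},
  {"dp": [0.2,0,0.02],"twist": [0,0,0],"gripper": 0},
  {"dp": [0.3,0,0.02],"twist": [0,0,0],"gripper": 0},
  {"dp": [0.4,0,0.02],"twist": [0,0,0],"gripper": 0},
  {"dp": [0.4,0,0.02],"twist": [0,0,0],"gripper": 0},
])

```text
time_s: 12.68
eef_pos: [0.5493, 0.0086, 0.0817]
orientation: [0.001, 0.682, 0.731, 0.0]
wrist_force: [-2.4, -3.4, 10.8]
grip_width: 0.002
```

Request:
move_arm([
  {"dp": [0.1,0,0.01],"twist": [0,0,0],"gripper": 0},
  {"dp": [0.2,0,0.02],"twist": [0,0,0],"gripper": 0},
  {"dp": [0.3,0,0.02],"twist": [0,0,0],"gripper": 0},
  {"dp": [0.3,0,0.02],"twist": [0,0,0],"gripper": 0},
])

```text
time_s: 13.18
eef_pos: [0.5491, 0.0116, 0.0815]
orientation: [0.001, 0.682, 0.731, 0.0]
wrist_force: [-2.6, -4.6, 10.2]
grip_width: 0.007
```

```bash
python3 m.py
```

```text
13.175 z 81.55 tcp [0.33 7.18] F [-2.59 -4.61 10.21]
F2 [-1.89 -4.65 10.22]
{'red': (array([28.84, -4.89]), np.float64(-3.23), np.float64(-6.81), 41), 'green': (array([46.33,  6.52]), np.float64(13.26), np.float64(-1.14), 216)}
```

Request:
move_arm([
  {"dp": [-0.05,0,-0.3],"twist": [0,0,0],"gripper": 0},
  {"dp": [-0.5,0.05,-2],"twist": [0,0,0],"gripper": 0},
  {"dp": [-1.55,0.05,-4],"twist": [0,0,0],"gripper": 0},
  {"dp": [-1.55,0.05,-4],"twist": [0,0,0],"gripper": 0},
])

```text
time_s: 13.72
eef_pos: [0.5505, -0.0033, 0.1211]
orientation: [0.001, 0.682, 0.731, 0.001]
wrist_force: [-0.5, 0.8, -0.9]
grip_width: 0.006
```

```bash
python3 m.py; python3 -c "
import cv2;a=cv2.imread('pics/m.png');cv2.imwrite('pics/m1.png',cv2.resize(a[120:345,156:456],(800,600)))"
```

```text
13.725 z 121.07 tcp [ 0.67 -7.81] F [-0.5   0.77 -0.94]
F2 [-0.61  0.47 -0.91]
{'red': (array([31.89, -9.73]), np.float64(-3.82), np.float64(-15.18), 197), 'green': (array([49.85,  7.13]), np.float64(13.22), np.float64(0.1), 270)}
```

View pics/m1.png

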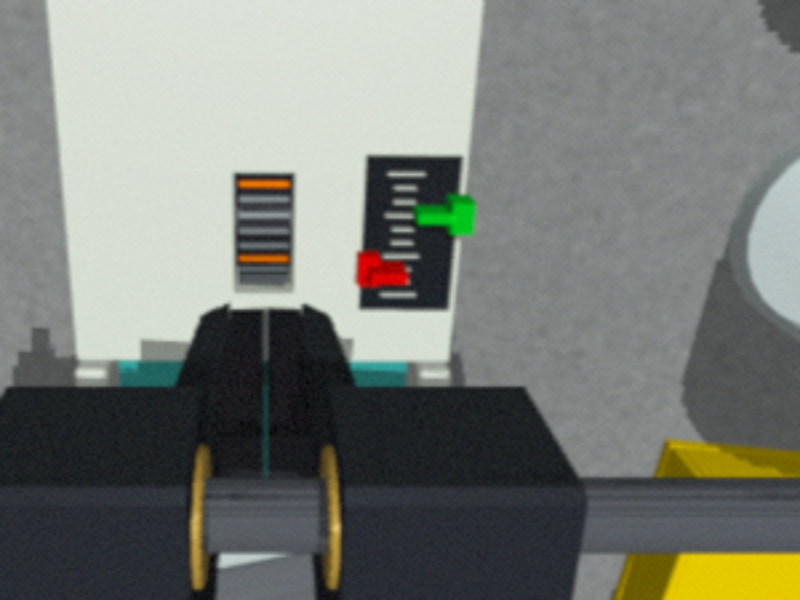

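Request:
move_arm([
  {"dp": [0,0,2],"twist": [0,0,0],"gripper": 0},
  {"dp": [0,0,3.4],"twist": [0,0,0],"gripper": 0},
  {"dp": [0,-0.05,3.7],"twist": [0,0,0],"gripper": 0},
  {"dp": [0,-0.05,3.85],"twist": [0,0,0],"gripper": 0},
  {"dp": [0,-0.05,3.85],"twist": [0,0,0],"gripper": 0},
])

```text
time_s: 14.4
eef_pos: [0.5493, -0.0027, 0.0823]
orientation: [-0.0, 0.682, 0.731, 0.0]
wrist_force: [-2.7, 1.4, 3.7]
grip_width: 0.005
```

Request:
move_arm([
  {"dp": [0,0,0.05],"twist": [0,0,0],"gripper": 0},
  {"dp": [0,0,0.1],"twist": [0,0,0],"gripper": 0},
  {"dp": [0,0,0.1],"twist": [0,0,0],"gripper": 0},
])

```text
time_s: 14.78
eef_pos: [0.5495, -0.0028, 0.0816]
orientation: [0.0, 0.682, 0.731, 0.0]
wrist_force: [-4.5, 2.1, 8.1]
grip_width: 0.002
```

Request:
move_arm([
  {"dp": [0,-0.06,0.04],"twist": [0,0,0],"gripper": 0},
  {"dp": [0.1,-0.06,0.05],"twist": [0,0,0],"gripper": 0},
  {"dp": [0.2,-0.06,0.06],"twist": [0,0,0],"gripper": 0},
  {"dp": [0.3,-0.06,0.06],"twist": [0,0,0],"gripper": 0},
  {"dp": [0.4,-0.06,0.06],"twist": [0,0,0],"gripper": 0},
  {"dp": [0.4,-0.06,0.06],"twist": [0,0,0],"gripper": 0},
])

```text
time_s: 15.52
eef_pos: [0.5493, -0.0001, 0.0815]
orientation: [0.002, 0.682, 0.731, -0.0]
wrist_force: [-4.2, -5.0, 10.0]
grip_width: 0.004
```

Request:
move_arm([
  {"dp": [0.1,0,0.02],"twist": [0,0,0],"gripper": 0},
  {"dp": [0.2,0,0.03],"twist": [0,0,0],"gripper": 0},
  {"dp": [0.3,0,0.03],"twist": [0,0,0],"gripper": 0},
  {"dp": [0.4,0,0.03],"twist": [0,0,0],"gripper": 0},
  {"dp": [0.4,0,0.03],"twist": [0,0,0],"gripper": 0},
])

```text
time_s: 16.15
eef_pos: [0.549, 0.0039, 0.0812]
orientation: [0.002, 0.682, 0.731, -0.0]
wrist_force: [-3.6, -4.0, 10.1]
grip_width: 0.004
```

Request:
move_arm([
  {"dp": [0.1,-0.02,0.02],"twist": [0,0,0],"gripper": 0},
  {"dp": [0.2,-0.03,0.03],"twist": [0,0,0],"gripper": 0},
  {"dp": [0.3,-0.03,0.04],"twist": [0,0,0],"gripper": 0},
  {"dp": [0.4,-0.03,0.04],"twist": [0,0,0],"gripper": 0},
  {"dp": [0.4,-0.03,0.04],"twist": [0,0,0],"gripper": 0},
])

```text
time_s: 16.77
eef_pos: [0.5487, 0.0079, 0.0809]
orientation: [0.002, 0.682, 0.731, 0.0]
wrist_force: [-2.4, -3.9, 9.4]
grip_width: 0.009
```

Request:
move_arm([
  {"dp": [0.1,0,0.02],"twist": [0,0,0],"gripper": 0},
  {"dp": [0.2,0,0.03],"twist": [0,0,0],"gripper": 0},
  {"dp": [0.3,0,0.03],"twist": [0,0,0],"gripper": 0},
  {"dp": [0.3,0,0.03],"twist": [0,0,0],"gripper": 0},
])

```text
time_s: 17.27
eef_pos: [0.5485, 0.0108, 0.0806]
orientation: [0.002, 0.682, 0.731, 0.0]
wrist_force: [-2.1, -3.6, 9.2]
grip_width: 0.006
```

Request:
move_arm([
  {"dp": [-0.05,0,-0.3],"twist": [0,0,0],"gripper": 0},
  {"dp": [-0.5,0.08,-2],"twist": [0,0,0],"gripper": 0},
  {"dp": [-1.5,0.08,-4],"twist": [0,0,0],"gripper": 0},
  {"dp": [-1.5,0.08,-4],"twist": [0,0,0],"gripper": 0},
])

```text
time_s: 17.77
eef_pos: [0.5501, -0.0035, 0.1202]
orientation: [0.001, 0.682, 0.731, 0.001]
wrist_force: [-0.1, -0.2, -0.1]
grip_width: 0.006
```

```bash
python3 m.py
```

```text
17.775 z 120.17 tcp [ 0.24 -7.92] F [-0.14 -0.19 -0.12]
F2 [ 0.38 -0.02 -0.61]
{'red': (array([31.9 , -1.71]), np.float64(4.25), np.float64(-6.78), 197), 'green': (array([49.98,  6.99]), np.float64(13.37), np.float64(0.32), 267)}
```

Request:
move_arm([
  {"dp": [0,-0.05,2],"twist": [0,0,0],"gripper": 0},
  {"dp": [0,-0.1,3.4],"twist": [0,0,0],"gripper": 0},
  {"dp": [0,-0.12,3.7],"twist": [0,0,0],"gripper": 0},
  {"dp": [0,-0.12,3.9],"twist": [0,0,0],"gripper": 0},
  {"dp": [0,-0.12,3.9],"twist": [0,0,0],"gripper": 0},
])

```text
time_s: 18.45
eef_pos: [0.5479, -0.0028, 0.0808]
orientation: [-0.0, 0.682, 0.731, -0.0]
wrist_force: [-5.0, 0.6, 6.7]
grip_width: 0.004
```

Request:
move_arm([
  {"dp": [0,0,0.05],"twist": [0,0,0],"gripper": 0},
  {"dp": [0,0,0.1],"twist": [0,0,0],"gripper": 0},
  {"dp": [0,0,0.1],"twist": [0,0,0],"gripper": 0},
])

```text
time_s: 18.82
eef_pos: [0.5481, -0.0028, 0.0803]
orientation: [-0.0, 0.682, 0.731, -0.0]
wrist_force: [-6.2, 2.1, 10.7]
grip_width: 0.006
```

Request:
move_arm([
  {"dp": [0.05,-0.06,0],"twist": [0,0,0],"gripper": 0},
  {"dp": [0.1,-0.08,0],"twist": [0,0,0],"gripper": 0},
  {"dp": [0.2,-0.08,0],"twist": [0,0,0],"gripper": 0},
  {"dp": [0.3,-0.08,0.01],"twist": [0,0,0],"gripper": 0},
  {"dp": [0.4,-0.08,0.02],"twist": [0,0,0],"gripper": 0},
  {"dp": [0.4,-0.08,0.02],"twist": [0,0,0],"gripper": 0},
])

```text
time_s: 19.58
eef_pos: [0.5477, -0.0, 0.0804]
orientation: [0.001, 0.682, 0.731, -0.0]
wrist_force: [-2.5, -4.9, 8.1]
grip_width: 0.003
```

Request:
move_arm([
  {"dp": [0.1,0,0.02],"twist": [0,0,0],"gripper": 0},
  {"dp": [0.2,0,0.03],"twist": [0,0,0],"gripper": 0},
  {"dp": [0.3,0,0.04],"twist": [0,0,0],"gripper": 0},
  {"dp": [0.4,0,0.04],"twist": [0,0,0],"gripper": 0},
  {"dp": [0.4,0,0.04],"twist": [0,0,0],"gripper": 0},
])

```text
time_s: 20.2
eef_pos: [0.5475, 0.004, 0.08]
orientation: [0.001, 0.682, 0.731, -0.0]
wrist_force: [-4.2, -4.9, 9.1]
grip_width: 0.01
```

Request:
move_arm([
  {"dp": [0.1,0,0.02],"twist": [0,0,0],"gripper": 0},
  {"dp": [0.2,0,0.03],"twist": [0,0,0],"gripper": 0},
  {"dp": [0.3,0,0.04],"twist": [0,0,0],"gripper": 0},
  {"dp": [0.4,0,0.04],"twist": [0,0,0],"gripper": 0},
  {"dp": [0.4,0,0.04],"twist": [0,0,0],"gripper": 0},
])

```text
time_s: 20.82
eef_pos: [0.5472, 0.008, 0.0796]
orientation: [0.001, 0.682, 0.731, -0.0]
wrist_force: [-2.5, -5.4, 7.6]
grip_width: 0.009
```

Request:
move_arm([
  {"dp": [-0.05,0,-0.3],"twist": [0,0,0],"gripper": 0},
  {"dp": [-0.5,0.2,-2],"twist": [0,0,0],"gripper": 0},
  {"dp": [-1.2,0.2,-4],"twist": [0,0,0],"gripper": 0},
  {"dp": [-1.2,0.2,-4],"twist": [0,0,0],"gripper": 0},
])

```text
time_s: 21.32
eef_pos: [0.5501, -0.0033, 0.1194]
orientation: [0.001, 0.682, 0.731, 0.001]
wrist_force: [0.2, -0.4, -0.2]
grip_width: 0.006
```

```bash
python3 m.py; python3 -c "
import cv2;a=cv2.imread('pics/m.png');cv2.imwrite('pics/m2.png',cv2.resize(a[150:262,256:406],(800,600),interpolation=2))"
```

```text
21.325 z 119.37 tcp [ 0.28 -7.71] F [ 0.22 -0.37 -0.23]
F2 [ 0.78 -0.13  0.02]
{'red': (array([31.81,  4.77]), np.float64(10.9), np.float64(-0.64), 201), 'green': (array([49.89,  7.05]), np.float64(13.14), np.float64(0.11), 278)}
```

View pics/m2.png

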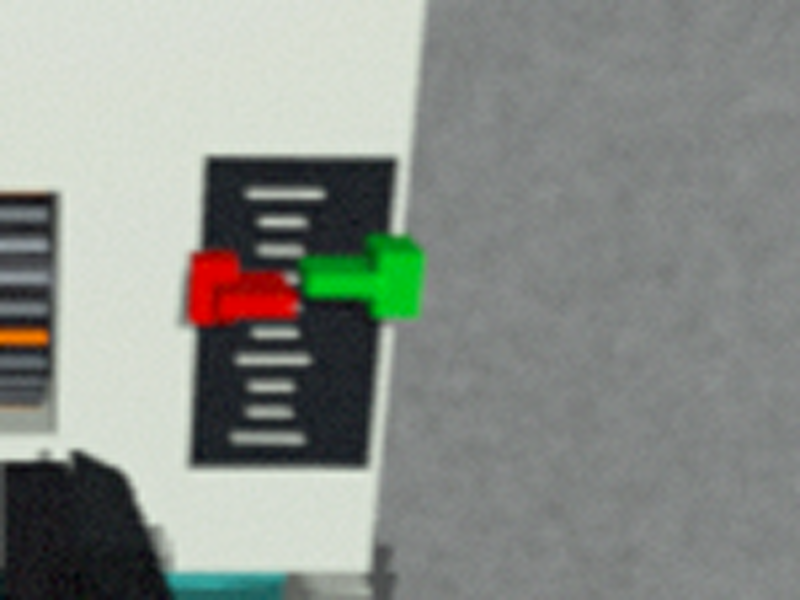

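The pointer is now about 2.3 mm short. Blade rows are 296 against 277, head rows 288 against 277, at roughly 0.15 mm per zoomed pixel. That calls for one short stroke of about 4 mm.

Request:
move_arm([
  {"dp": [0.3,-0.03,2],"twist": [0,0,0],"gripper": 0},
  {"dp": [0.3,-0.05,3.4],"twist": [0,0,0],"gripper": 0},
  {"dp": [0.3,-0.05,3.8],"twist": [0,0,0],"gripper": 0},
  {"dp": [0.3,-0.05,3.95],"twist": [0,0,0],"gripper": 0},
  {"dp": [0.3,-0.05,3.95],"twist": [0,0,0],"gripper": 0},
])

```text
time_s: 22.0
eef_pos: [0.548, 0.0004, 0.0793]
orientation: [-0.001, 0.682, 0.731, -0.0]
wrist_force: [-8.2, 2.7, 10.3]
grip_width: 0.005
```

Request:
move_arm([
  {"dp": [0,-0.03,0.05],"twist": [0,0,0],"gripper": 0},
  {"dp": [0,-0.05,0.1],"twist": [0,0,0],"gripper": 0},
  {"dp": [0,-0.05,0.1],"twist": [0,0,0],"gripper": 0},
])

```text
time_s: 22.38
eef_pos: [0.5479, 0.0004, 0.0789]
orientation: [-0.0, 0.682, 0.731, 0.0]
wrist_force: [-6.3, 2.4, 14.3]
grip_width: 0.007
```

Request:
move_arm([
  {"dp": [0,-0.02,-0.08],"twist": [0,0,0],"gripper": 0},
  {"dp": [0,-0.04,-0.08],"twist": [0,0,0],"gripper": 0},
])

```text
time_s: 22.62
eef_pos: [0.5478, 0.0003, 0.0794]
orientation: [-0.0, 0.682, 0.731, 0.0]
wrist_force: [-2.9, 3.6, 8.8]
grip_width: 0.004
```

```bash
python3 m.py
```

```text
22.625 z 79.44 tcp [-1.79 -3.96] F [-2.93  3.64  8.8 ]
F2 [-4.21  2.45  9.6 ]
{'red': (array([32.15,  4.68]), np.float64(10.36), np.float64(-0.74), 327), 'green': (array([43.95,  6.53]), np.float64(9.71), np.float64(1.91), 120)}
```

Request:
move_arm([
  {"dp": [0.1,0,0.02],"twist": [0,0,0],"gripper": 0},
  {"dp": [0.2,0,0.03],"twist": [0,0,0],"gripper": 0},
  {"dp": [0.3,0,0.04],"twist": [0,0,0],"gripper": 0},
  {"dp": [0.4,0,0.04],"twist": [0,0,0],"gripper": 0},
  {"dp": [0.5,0,0.04],"twist": [0,0,0],"gripper": 0},
  {"dp": [0.5,0,0.04],"twist": [0,0,0],"gripper": 0},
])

```text
time_s: 23.42
eef_pos: [0.5476, 0.004, 0.0792]
orientation: [0.001, 0.682, 0.731, -0.0]
wrist_force: [-4.6, -5.2, 9.6]
grip_width: 0.006
```

Request:
move_arm([
  {"dp": [-0.05,0,-0.3],"twist": [0,0,0],"gripper": 0},
  {"dp": [-0.5,0.1,-2],"twist": [0,0,0],"gripper": 0},
  {"dp": [-1.0,0.15,-4],"twist": [0,0,0],"gripper": 0},
  {"dp": [-1.0,0.15,-4],"twist": [0,0,0],"gripper": 0},
])

```text
time_s: 23.92
eef_pos: [0.5503, -0.0052, 0.1191]
orientation: [0.001, 0.682, 0.731, 0.001]
wrist_force: [-0.8, -0.5, -1.0]
grip_width: 0.004
```

```bash
python3 m.py; python3 -c "
import cv2;a=cv2.imread('pics/m.png');cv2.imwrite('pics/m3.png',cv2.resize(a[150:262,256:406],(800,600),interpolation=2))"
```

```text
23.925 z 119.05 tcp [ 0.34 -9.68] F [-0.81 -0.52 -1.  ]
F2 [ 0.86  0.1  -0.88]
{'red': (array([31.98,  7.04]), np.float64(12.82), np.float64(1.43), 198), 'green': (array([49.93,  6.93]), np.float64(12.79), np.float64(0.63), 274)}
```

View pics/m3.png

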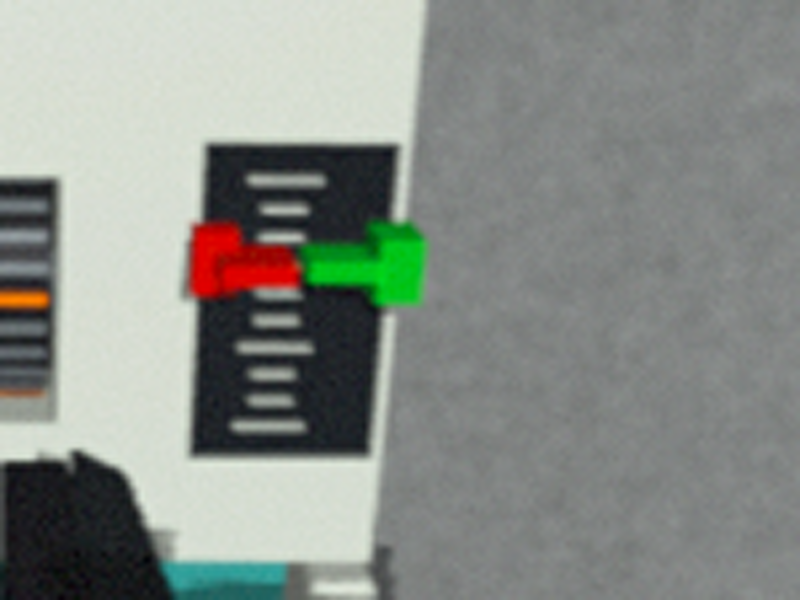

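The red and green blades now line up, at rows 267 and 264 (about 0.4 mm apart). I'll retreat, check once from the fixed cameras, and hand in.

Request:
move_arm([
  {"dp": [0,0,-3],"twist": [0,0,0],"gripper": 0},
  {"dp": [0,0,-6],"twist": [0,0,0],"gripper": 0},
  {"dp": [-4,0,-8],"twist": [0,0,0],"gripper": 0},
  {"dp": [-4,0,-8],"twist": [0,0,0],"gripper": 0},
  {"dp": [-4,0,-8],"twist": [0,0,0],"gripper": 0},
])

```text
time_s: 24.6
eef_pos: [0.5519, -0.0442, 0.1967]
orientation: [-0.001, 0.682, 0.731, -0.0]
wrist_force: [-1.0, 0.4, 0.0]
grip_width: 0.004
```

```bash
python3 - <<'E'
from h import *
im,C=snap('wrist','f.png'); print(marks(C,im[:,:,::-1].copy()))
a,C=snap('top','tf.png'); a=a[:,:,::-1].copy()
m,c,st=cc(a,(105,120,80),(125,255,255),(160,160,235,215)); r=rect(C,m,.02); o=cv2.imread('pics/t.png')
print('cap',r,'tray frame', [(np.array(r[0])-[.5385,.2588])@v for v in ([.9945,-.105],[.105,.9945])])
for im in (o,a): print('pot',ray(C,*cc(im,(20,80,80),(35,255,255),(200,172,225,195))[1],.045).round(4))
robot.hand_in(); print('handed in',robot.sense()['time_s'])
E
```

```text
{'red': (array([31.33,  7.33]), np.float64(11.86), np.float64(1.75), 104), 'green': (array([50.4 ,  7.23]), np.float64(11.86), np.float64(0.82), 135)}
cap ((0.5436353087425232, 0.29852837324142456), (0.053589046001434326, 0.04528013989329338), 83.40413665771484) tray frame [np.float64(0.0009355853540897557), np.float64(0.040049074606561694)]
pot [0.562  0.2064 0.045 ]
pot [0.562  0.2064 0.045 ]
the job is handed in; nothing more can be done
the job is handed in; nothing more can be done
```

The cap is in the tray and the pointer is level with the clip, but one push on the wheel may have gone over the 15 N limit, which would fail the run. I handed the job in at about 25 s of the 72 s.

- **Cap:** I lifted it by its rib and set it upright and released in the empty +y half of the pink tray. My last check put it at tray x ≈ +1 mm, y ≈ +40 mm, square to the tray.
- **Pointer:** It took three long thumbwheel strokes and one short one. My last wrist-camera check showed pointer and clip within about 0.1 mm by their centres, and about 0.4 mm by their blades in the view before that.
- **Other things:** The pot had not moved in the top view. I did not re-measure the jar, jug, sauce, spoon or cup, but no unexpected contact forces showed during the moves.
- **Wheel force:** I kept the downward push at about 8–11 N, except once before the last short stroke, when I pressed in a step further without waiting for the reading. The wrist then briefly read 14.3 N vertical, about 15.8 N with the sideways part and sensor noise of around 1 N. I backed off at once. The interface reported no failure, but it gives no verdict, so I can't rule out that the limit was passed.

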